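Load the filter that fits into the light base's slider

ROBOT

A 6-joint arm with a two-finger parallel gripper is mounted at the origin on a cart in front of the work surface, level with it; the furniture and walls round the work are solid. World frame = base frame: x ahead of the robot, y to its left, z up, the work surface at z = 0. Lengths are in m, angles in rad, forces in N, time in s.
With the tool pointing down it reaches from about 0.225 to 0.875 m from the base axis. Payload 3.4 kg.
Tool frame: the origin (TCP) lies at the very end of the fingers, on their centre line; the grasp point (between the pads) lies 19 mm behind it; z points along the fingers, x is the direction in which the jaws open and shut, and the axes are right-handed (so a half turn about z gives the same grasp; the last joint's range is limited). The gripper opens to 85 mm and grips with 20 to 120 N. Pads are 22 mm wide; open, the fingers measure 114 mm over their backs; the gripper's body (76 mm by 85 mm) begins 54 mm behind the grasp point. The pads swing forward as they close: fully open they stand 13 mm farther back than shut.
Start: joints at [1.175, 0.276, 1.505, -0, 1.361, -0.121], TCP at [0.156, 0.553, 0.231] pointing down, gripper open.
Joint ranges: [-2.89, 2.89], [-0.75, 2.08], [0.22, 2.7], [-1.18, 4.32], [0.11, 2.71], [-2.7, 2.7]. Speed limits (rad/s): [2.57, 2.57, 3.14, 3.14, 3.14, 3.14].

INTERFACE

Orientations are given as a unit quaternion [w, x, y, z].
In Python, from rig import manip gives the robot as it stands.
- The arm moves only by the tool carry_out, never from a script. Its argument "series" is a list of rows, each a list of 2 entries, a list of its own where there are three numbers: the shift along the tool's x, y, z in mm, then the turn about the tool's z in degrees. A call has 1 to 10 rows; each row shifts and turns the pose as measured when the row begins, along the tool's axes as they then stand; what a row does not reach is not made up. A row lasts 1/12 s, in which the tool goes at most 41.7 mm and 7.16 degrees, less where a joint would pass 70% of its speed; a pose out of reach is approached as far as the arm can. A call is refused whole if a number of a shift passes 41.7 or a number of a turn 7.16, either way. A call with a gripper value outside its range is refused whole. "fingers" is the finger opening in mm, from 0 to 85.4, set as the call begins (left out, the last holds). The fingers move at their own pace and stop on an object; "squeeze" is the grip in N (left out, the last holds). Time passes only in rows, so rows that do not move let the fingers close. It gives the time, the measured TCP pose, the force and the opening at its end, in the units of the state.
- manip.get_state(): the state, without advancing time (a new reading comes with each control period).
- manip.get_image(name): name is "scene" or "top" or "wrist"; returns a dict with "frame" (420x560x3 uint8, blue, green, red), "K" (3x3 intrinsics, pixels), "k1" (the pictures are not rectified: a ray, as slopes to the right and down, at radius r is drawn at 1 + k1 r^2 times it, then the intrinsics apply), "rvec" (rotation vector, rad) and "tvec" (3), from world to camera coordinates, as OpenCV has them; the wrist camera has in their place "mount" (4x4, takes a point from camera to tool coordinates, whose origin is the TCP and whose axes are the tool frame's). Camera axes: x right, y down, z forward; pixel columns grow to the right and rows downward; lengths in m; the calibration is good to about 2 mm. A picture is of the moment at which its call begins: read the wrist's pose just before it. There is no depth.
- manip.sign_off(): hands the job in, once; it reports no verdict.
The state is a dict: "clock": time; "qpos": joint angles; "qd": joint speeds; "effort": joint torques, N m; "position": TCP position; "ee_rot": TCP orientation; "contact_force": force on the tool from outside, world axes, zero at the start; "moment": the same for the moment, N m; "width": finger opening in m.
Only numpy, scipy, OpenCV 4.12 (cv2) and the standard library are available. Lean on these libraries where they do the work, as an engineer would, in place of code of your own. Each camera call takes 0.05 s, during which the arm holds its last target. There are 200 camera calls.

TASK

Draw the filter slider of the LED light base straight and level out to its stop, pick from the tray the one mounted filter that fits the round seat in the slider, and set it down in the seat (do not drop it) so that it lies flat and fully home. Leave the slider drawn out and the filter in it, since I still want to wipe the glass; leave the other two filters in the tray and everything else where it is.

Things in the scene. Friction and masses are not known exactly. Their poses are not given: they have to be found in the camera images.
- light_base: Fixed low box, white with a grey lid, 150 x 150 mm, 50 mm high (a black dimmer knob at the rear of the lid: 61 mm), round white diffuser window on top. Origin: centre of its underside, on the worktop. Its -x side is the front, with the mouth of the filter channel, which runs along its x axis, its floor 14 mm above the worktop.
- filter_slider: Loose aluminium slider in that channel (play 1 mm sideways, 1.5 mm up), 60 mm wide, 9 mm thick, 0.15-0.3 kg, runs easily. Origin: on the seat's axis, at its underside; axes as the light base's. Home it is at x = -20, z = 14 mm in the light base's frame; it starts 0-12 mm out; its end stop is at x = -110 mm (90 mm out), where it stays when let go; its front may sag 3 mm.
- pull_bar (a point): Centre of the slider's aluminium pull bar: 36 mm wide (slider's y), 12 mm thick (x), from 11 mm below to 10 mm above this point, which is 24 mm above the worktop and 98 mm in front of the seat's axis. A 14 mm wide neck, 32 mm long, joins it to the slider's black front cover (84 mm wide, top 37 mm above the worktop, 56 to 60 mm in front of the seat's axis).
- seat (a point): Centre of the floor of the slider's round seat, 18 mm above the worktop. The seat is 45 mm in diameter and 5 mm deep (the slider's top is 5 mm above this point); a 28 mm light hole goes through its floor, so a filter rests on the step round it. Hidden in the light base until drawn out; at the stop it is 35 mm in front of the light base.
- filter_tray: Fixed shallow white tray with a dark mat, 150 mm (x) by 250 mm (y), rim 10 mm high and 3 mm thick. Origin: centre of its underside, on the worktop; the mat's top is 5 mm above the worktop. The three filters lie on it in a row along its y axis, about 80 mm apart, in any order.
- filter_a: Glass filter in a round aluminium mount, 32 mm in diameter, 15 mm thick, lying flat; its lowest 4 mm taper in by 2 mm all round. Origin: centre of its underside.
- filter_b: Glass filter in a round aluminium mount, 40 mm in diameter, 15 mm thick, about 22 g, lying flat. The lowest 4 mm of the mount taper in to 36 mm. Origin: centre of its underside, z axis up through the glass.
- filter_c: Glass filter in a round aluminium mount, 48 mm in diameter, 15 mm thick, lying flat; its lowest 4 mm taper in by 2 mm all round. Origin: centre of its underside.
- petri_dish: Bystander: closed clear dish, 59 mm in diameter, 15 mm high. Origin: centre of its underside.
- bench_timer: Bystander: white timer lying flat, 62 x 66 x 18 mm. Origin: centre of its underside.
- forceps: Bystander: steel forceps lying flat, 123 mm long (its y), 14 mm wide, 10 mm high. Origin: centre of its underside.
Things that resemble listed ones, but are neither listed nor needed, are in the scene too. What is shaped like the filter_b but pink is not meant.

How it is judged:
On the way:
1. the slider is drawn out to its stop (at least 82 of its 90 mm), its seat still empty (x of filter_slider in the frame of light_base below -0.102 m and horizontal distance between filter_b and seat above 0.03 m), for 0.2 s.
At the end, for the whole second after the job is handed in: Slider drawn out to its stop (82 mm or more of 90) and level; the 40 mm filter lies flat in the seat (within 0.05 rad), centred within 3 mm, its underside within 1.5 mm of the seat's floor, released and at rest; the other two filters within 40 mm of where they were (x of filter_slider in the frame of light_base below -0.102 m and angle between filter_slider's own z axis and vertical below 0.08 rad and horizontal distance between filter_b and seat below 0.003 m and z of filter_b in the frame of seat between -0.0015 and 0.0015 m and angle between the z axis of filter_b and the z axis of filter_slider, either way round below 0.05 rad and angle between filter_b's own z axis and vertical below 0.12 rad and linear speed of each of filter_b, filter_slider below 0.01 m/s and distance of each of filter_a, filter_c from where it was at the start of the episode below 0.04 m); the robot touches nothing.
It fails at once if the slider is tilted by more than 0.12 rad (angle between filter_slider's own z axis and vertical above 0.12 rad).
It fails at once if the filter is dropped (falls from more than about 2 cm, out of the fingers) (contact force between filter_b and the fingers below 0.05 N and linear speed of filter_b above 0.6 m/s).
It fails at once if the dish, the timer or the forceps is pushed more than 30 mm (distance of any of petri_dish, bench_timer, forceps from where it was at the start of the episode above 0.03 m).
It also fails if it takes over 45 s, if anything falls off the work surface, if the arm or the gripper's body presses on something with over 40 N, if the wrist force passes 120 N, or if a joint passes its speed limit or range.

## Working session

There is one attempt and no reset: what is moved stays moved. The work goes in short steps, Python scripts to look and compute and a tool call to move; the robot and the scene stay as the last step left them, time stands still between calls to the robot, and variables do not carry over. Pictures are saved under pics/ and viewed, about 8 in all and at most 12, crops included, and the job is handed in when it is done.

Besides the shell and the picture viewer there is one more tool, called after "Request:" as a command line: name --argument value ..., lists and objects as JSON in quotes. carry_out: Moves the arm, as the interface text tells. Its arguments: {"type":"object","properties":{"series":{"type":"array","items":{"type":"array"}},"fingers":{"type":"number"},"squeeze":{"type":"number"}},"required":["series"]}

```bash
ls; mkdir -p pics; cat > h.py <<'E'
import numpy as np, cv2
from scipy.spatial.transform import Rotation as R
from rig import manip
def Rq(q): return R.from_quat([q[1],q[2],q[3],q[0]]).as_matrix()
def cam(name):
    s=manip.get_state(); d=manip.get_image(name)
    if name=='wrist':
        T=np.eye(4); T[:3,:3]=Rq(s['ee_rot']); T[:3,3]=s['position']; M=T@np.array(d['mount'])
        Rc,c=M[:3,:3],M[:3,3]
    else:
        Rw=cv2.Rodrigues(np.array(d['rvec'],float))[0]; Rc=Rw.T; c=-Rc@np.array(d['tvec']).ravel()
    return dict(f=d['frame'],K=np.array(d['K']),k1=float(d['k1']),R=Rc,c=c)
def rays(C,uv):
    uv=np.array(uv,float).reshape(-1,1,2)
    n=cv2.undistortPoints(uv,C['K'],np.array([C['k1'],0,0,0]))[:,0]
    return np.c_[n,np.ones(len(n))]@C['R'].T
def plane(C,uv,z):
    d=rays(C,uv); return C['c']+d*((z-C['c'][2])/d[:,2])[:,None]
def proj(C,P):
    P=np.array(P,float).reshape(-1,3)
    rv=cv2.Rodrigues(C['R'].T)[0]; return cv2.projectPoints(P,rv,-C['R'].T@C['c'],C['K'],np.array([C['k1'],0,0,0]))[0][:,0]
def tri(Cs,uvs):
    A=np.zeros((3,3));b=np.zeros(3)
    D=[]
    for C,uv in zip(Cs,uvs):
        d=rays(C,uv)[0];d/=np.linalg.norm(d);D.append(d);P=np.eye(3)-np.outer(d,d);A+=P;b+=P@C['c']
    x=np.linalg.solve(A,b)
    return x,[np.linalg.norm(np.cross(x-C['c'],d)) for C,d in zip(Cs,D)]
import pickle
def save(C,n): cv2.imwrite(f'pics/{n}.png',C['f']); pickle.dump(C,open(f'pics/{n}.pkl','wb'))
def load(n): return pickle.load(open(f'pics/{n}.pkl','rb'))
E
python3 - <<'E'
from h import *
print(manip.get_state())
for n in ('scene','top','wrist'):
    C=cam(n); save(C,n+'0'); print(n,C['c'],C['R'][:,2],C['K'][0,0],C['k1'])
a=load('top0')['f'];b=load('scene0')['f']
E
```

```text
pics
{'clock': 0.0, 'qpos': array([ 1.17498737e+00,  2.76608841e-01,  1.50614302e+00, -1.09138076e-05,
        1.36071288e+00, -1.20989756e-01]), 'qd': array([-8.60327792e-05,  2.05077383e-03,  6.40418211e-04, -2.56308792e-05,
       -3.20048166e-04,  1.23304249e-03]), 'effort': array([ 1.04969176e-04, -4.16781557e+01, -2.45806521e+01,  5.22941482e-04,
        1.12207088e-02, -1.89099484e-05]), 'position': array([0.15583393, 0.55292211, 0.23042789]), 'ee_rot': array([ 4.75387422e-04,  7.97298443e-01,  6.03584557e-01, -8.06358367e-04]), 'contact_force': array([-0.72030923, -0.47652726, -0.37685037]), 'moment': array([ 0.02149242, -0.01397431,  0.00442883]), 'width': 0.08531288550805821}
scene [ 0.01958529 -0.49319571  0.83278125] [ 0.46948549  0.48475049 -0.73797042] 397.65044627365705 0.016429120351406222
top [0.3339432  0.00886288 1.43528462] [ 0.14260099  0.00195608 -0.98977832] 472.485455625197 -0.01875591703185299
wrist [0.08459476 0.57382894 0.37353284] [ 0.28120147 -0.08006493 -0.95630295] 336.5591088658175 -3.7144136945302885e-05
```

View pics/top0.png

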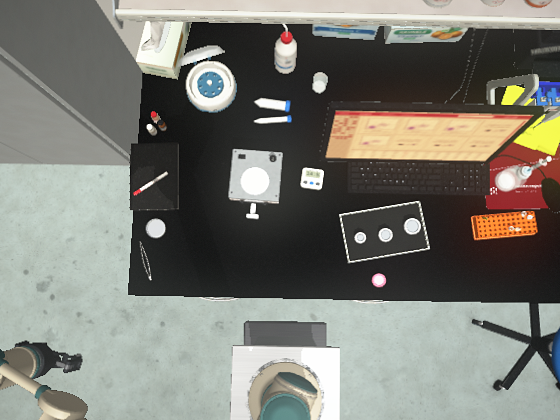

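View pics/scene0.png

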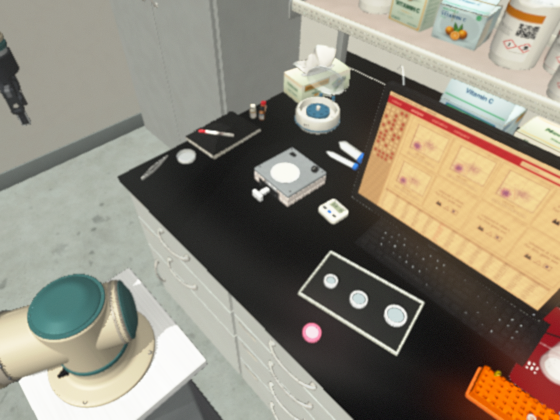

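Top view: base at about (256,175) with its pull bar towards the robot at (252,213); the tray at (385,232) with the filters in order 32/40/48 from left to right at (360,237), (385,235), (412,226); the pink decoy at (378,280). Now measuring in both views.

```bash
python3 - <<'E'
from h import *
T=load('top0');S=load('scene0')
def blobs(C,box,th,amin=25):
    x0,y0,x1,y1=box; g=C['f'][y0:y1,x0:x1].max(2)
    cs,_=cv2.findContours((g>th).astype('uint8'),cv2.RETR_EXTERNAL,cv2.CHAIN_APPROX_NONE)
    return [c+np.array([x0,y0]) for c in cs if len(c)>=5 and cv2.contourArea(c)>amin]
for nm,C,bx in (('top',T,(350,218,424,246)),('scene',S,(320,268,412,330))):
    for c in blobs(C,bx,90):
        e=cv2.fitEllipse(c); P=plane(C,c[:,0],0.02); print(nm,np.round(e[0],1),np.round(e[1],1),'plane .02',plane(C,[e[0]],.02)[0].round(4), 'minEncl d',2*cv2.minEnclosingCircle(P[:,:2].astype('float32'))[1])
# tray + base in top
for nm,C,bx in (('top',T,(335,195,435,268)),('top',T,(220,140,295,225)),('scene',S,(245,140,330,212))):
    for c in blobs(C,bx,70,200):
        z=0.01 if bx[0]==335 else 0.05
        P=plane(C,c[:,0],z)[:,:2].astype('float32'); r=cv2.minAreaRect(P); print(nm,r,cv2.boundingRect(c))
a=cv2.resize(T['f'][140:270,220:440],None,fx=3.6,fy=3.6,interpolation=cv2.INTER_CUBIC)
cv2.imwrite('pics/ct.png',a)
b=cv2.resize(S['f'][140:215,235:335],None,fx=6,fy=6,interpolation=cv2.INTER_CUBIC);cv2.imwrite('pics/cs.png',b)
E
```

```text
top [359.7 237.3] [11.  11.5] plane .02 [ 0.4765 -0.217   0.02  ] minEncl d 0.03731667622923851
top [385.1 234.6] [13.4 14.3] plane .02 [ 0.4863 -0.2936  0.02  ] minEncl d 0.044946324080228806
top [412. 226.] [16.5 16.6] plane .02 [ 0.5138 -0.3752  0.02  ] minEncl d 0.05336727946996689
scene [395.  315.4] [22.  24.5] plane .02 [ 0.5105 -0.3773  0.02  ] minEncl d 0.05882220342755318
scene [338.2 317.2] [ 4.9 60.3] plane .02 [ 0.4147 -0.2938  0.02  ] minEncl d 0.10458571463823318
scene [358.1 299. ] [18.3 19.5] plane .02 [ 0.4827 -0.2958  0.02  ] minEncl d 0.05080292373895645
scene [330.2 280.6] [14.9 15.2] plane .02 [ 0.473  -0.2198  0.02  ] minEncl d 0.04312698170542717
scene [386.  282.4] [ 3.9 84.9] plane .02 [ 0.566  -0.3133  0.02  ] minEncl d 0.14087878167629242
top ((0.49736252427101135, -0.2920018434524536), (0.15335793793201447, 0.25528889894485474), 10.66510009765625) (339, 201, 91, 63)
top ((0.6280401945114136, 0.10264427959918976), (0.15384460985660553, 0.21053799986839294), 86.48890686035156) (228, 149, 55, 71)
scene ((0.6182015538215637, 0.0874534398317337), (0.18530555069446564, 0.22839489579200745), 86.59564971923828) (251, 147, 76, 60)
```

View pics/ct.png

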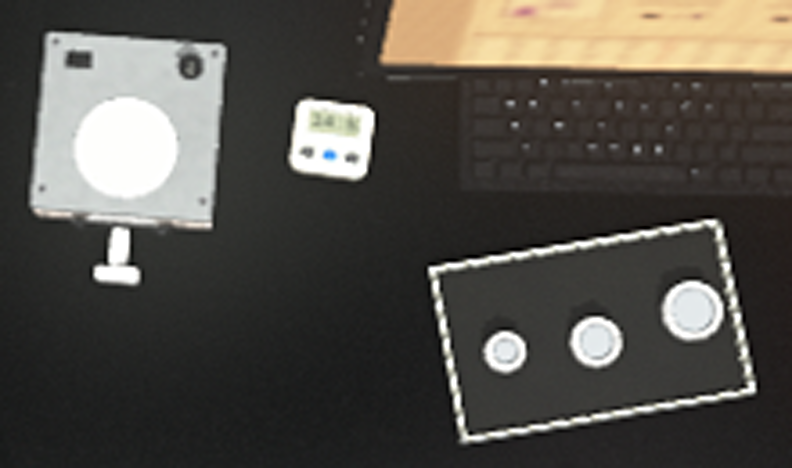

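Crop: base lid yawed a few degrees, pull bar at about (116,274) in the crop, i.e. image (252.2,216.1); the timer is well right of the base. Next I work out the move to a wrist view of the bar.

```bash
cat >> h.py <<'E'
def plan(target,jaw):
    """target TCP xyz, jaw = world angle (deg) of tool x (mod 180)"""
    s=manip.get_state(); M=Rq(s['ee_rot']); p=np.array(s['position'])
    cur=np.degrees(np.arctan2(M[1,0],M[0,0]))
    dw=(jaw-cur+90)%180-90
    turn=-dw                       # tool z down
    M2=M@R.from_euler('z',turn,degrees=True).as_matrix()
    d=(np.array(target)-p)*1000
    print('t',round(s['clock'],2),'pos',p.round(4),'jaw',round(cur,2),'tilt',np.degrees(np.arccos(-M[2,2])).round(2),'q6',round(s['qpos'][5],2),'w',round(s['width'],4),'F',np.round(s['contact_force'],1))
    print('turn',turn.round(1),'shift after turn',(M2.T@d).round(1),'shift now',(M.T@d).round(1))
E
python3 - <<'E'
from h import *
T=load('top0');S=load('scene0')
def cr(x,y): return [220+x/3.6-.36,140+y/3.6-.36]
P=plane(T,[cr(46,33),cr(227,45),cr(212,227),cr(31,213)],.05); print('lid',P.round(4),P.mean(0).round(4))
e=P[1]-P[0]+P[2]-P[3]; print('yaw from y edges',np.degrees(np.arctan2(e[0],-e[1])))
e=P[0]-P[3]+P[1]-P[2]; print('yaw from x edges',np.degrees(np.arctan2(e[1],e[0])))
print('bar',plane(T,[cr(116,272)],.034), 'window',plane(T,[cr(126,147)],.05))
plan([0.44,0.115,0.25],86)
W=load('wrist0'); s=manip.get_state(); M=Rq(s['ee_rot']); print('cam in tool',(M.T@(W['c']-s['position'])).round(3),(M.T@W['R'][:,2]).round(3))
E
```

```text
lid [[0.735  0.1719 0.05  ]
 [0.7275 0.0196 0.05  ]
 [0.5723 0.029  0.05  ]
 [0.5812 0.1789 0.05  ]] [0.654  0.0999 0.05  ]
yaw from y edges -3.108623870969576
yaw from x edges -3.042167056714514
bar [[0.53552191 0.10834011 0.034     ]] window [[0.63841504 0.10191371 0.05      ]]
t 0.15 pos [0.1559 0.553  0.2306] jaw 74.25 tilt 0.08 q6 -0.12 w 0.0856 F [-0.4  0.3 -0.3]
turn -11.7 shift after turn [-417.2  314.   -18.9] shift now [-344.5  392.3  -18.9]
cam in tool [ 0.    -0.074 -0.143] [0.001 0.293 0.956]
```

View pics/cs.png

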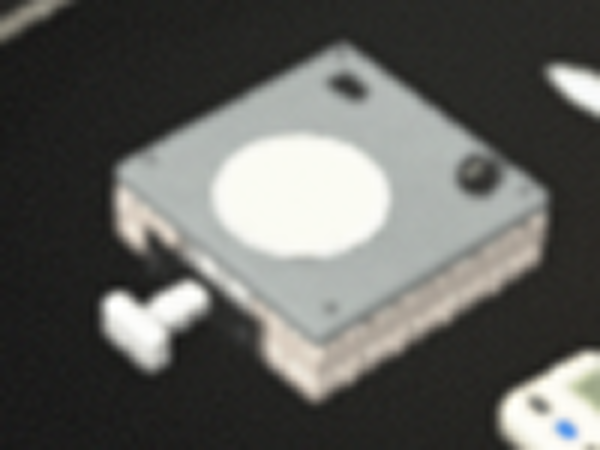

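Scene crop: pull bar at (135,325), clearly in front of the base, neck going to black cover; slider near home. Heading to a view above it.

Request:
carry_out --series '[[[0,0,0],-6.3],[[0,0,0],-6.3],[[-32,24,-2],0],[[-32,24,-2],0],[[-32,24,-2],0],[[-32,24,-2],0],[[-32,24,-2],0],[[-32,24,-2],0],[[-32,24,-2],0],[[-32,24,-2],0]]'

```text
clock: 0.98
position: [0.338, 0.2852, 0.242]
ee_rot: [-0.001, 0.717, 0.697, -0.003]
contact_force: [-0.2, 0.2, -0.6]
width: 0.0853
```

Request:
carry_out --series '[[[-32,24,0],0],[[-32,24,0],0],[[-32,24,0],0],[[-32,24,0],0],[[0,0,0],0],[[0,0,0],0]]'

```text
clock: 1.48
position: [0.4371, 0.1403, 0.2419]
ee_rot: [0.001, 0.72, 0.693, -0.002]
contact_force: [-0.5, -0.2, 0.1]
width: 0.0853
```

```bash
python3 - <<'E'
from h import *
plan([0.49,0.111,0.2],86.9)
C=cam('wrist');save(C,'w1')
E
```

```text
t 1.48 pos [0.4371 0.1403 0.2419] jaw 87.81 tilt 0.31 q6 -1.37 w 0.0853 F [-0.5 -0.2  0.1]
turn 0.9 shift after turn [-26.2  54.4  42. ] shift now [-27.1  54.   42. ]
```

View pics/w1.png

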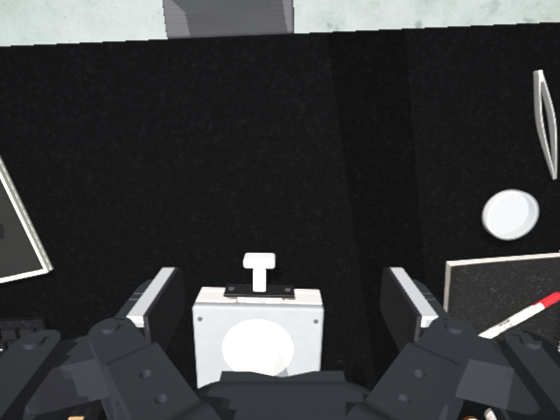

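Wrist view (robot side is up): bar at (259,260), neck and black cover below it, base lid with front edge at y≈290; dish and forceps at far right. Second wrist place for the triangulation.

Request:
carry_out --series '[[[-13,27,20],0.9],[[-13,27,20],0],[[0,0,0],0],[[0,0,0],0]]'

```text
clock: 1.87
position: [0.4894, 0.116, 0.2015]
ee_rot: [0.001, 0.724, 0.69, -0.001]
contact_force: [0.4, -0.5, -1.0]
width: 0.0854
```

```bash
python3 - <<'E'
from h import *
C=cam('wrist');save(C,'w2'); C1=load('w1')
B=[]
for n,X,bx in (('w1',C1,(235,245,285,285)),('w2',C,None)):
    if bx is None:
        u=proj(X,[[.535,.107,.034]])[0]; print('pred',u); bx=(int(u[0]-45),int(u[1]-40),int(u[0]+45),int(u[1]+40))
    x0,y0,x1,y1=bx; g=X['f'][y0:y1,x0:x1].min(2); m=(g>190).astype('uint8')
    cv2.imwrite(f'pics/{n}m.png',np.hstack([cv2.resize(X['f'][y0:y1,x0:x1],None,fx=6,fy=6),cv2.cvtColor(cv2.resize(m*255,None,fx=6,fy=6),cv2.COLOR_GRAY2BGR)]))
    print(n,bx); print(' '.join(f'{y0+i}:{np.where(r)[0].min()+x0 if r.any() else 0}-{np.where(r)[0].max()+x0 if r.any() else 0}' for i,r in enumerate(m)))
plan([.49,.111,.2],86.9)
E
```

```text
w1 (235, 245, 285, 285)
245:0-0 246:0-0 247:0-0 248:0-0 249:0-0 250:0-0 251:0-0 252:0-0 253:246-272 254:245-273 255:245-274 256:245-274 257:244-274 258:244-274 259:244-274 260:243-274 261:243-274 262:243-274 263:243-274 264:243-274 265:244-274 266:244-274 267:245-273 268:253-265 269:253-265 270:253-265 271:253-265 272:253-265 273:253-265 274:253-265 275:253-265 276:253-265 277:253-265 278:253-265 279:253-265 280:253-265 281:253-265 282:253-265 283:253-265 284:253-265
pred [274.8359353  232.92294837]
w2 (229, 192, 319, 272)
192:0-0 193:0-0 194:0-0 195:0-0 196:0-0 197:0-0 198:0-0 199:0-0 200:0-0 201:0-0 202:0-0 203:0-0 204:0-0 205:0-0 206:0-0 207:0-0 208:0-0 209:0-0 210:0-0 211:0-0 212:0-0 213:0-0 214:0-0 215:0-0 216:0-0 217:0-0 218:0-0 219:0-0 220:0-0 221:0-0 222:261-293 223:261-294 224:261-294 225:260-294 226:260-294 227:260-294 228:260-295 229:260-295 230:260-295 231:260-295 232:260-295 233:260-295 234:260-295 235:260-295 236:260-294 237:262-293 238:271-284 239:271-284 240:271-284 241:271-284 242:271-284 243:271-284 244:271-284 245:271-284 246:271-284 247:271-284 248:271-284 249:271-284 250:271-284 251:271-284 252:271-284 253:271-284 254:271-284 255:271-284 256:271-284 257:271-284 258:271-284 259:271-284 260:271-284 261:271-284 262:271-284 263:271-284 264:229-284 265:229-318 266:229-318 267:229-318 268:229-318 269:229-318 270:229-235 271:229-235
t 1.92 pos [0.4893 0.1161 0.2014] jaw 87.34 tilt 0.19 q6 -1.43 w 0.0853 F [ 0.3 -0.3 -0.9]
turn 0.4 shift after turn [-5.1  1.   1.4] shift now [-5.1  0.9  1.4]
```

View pics/w2m.png

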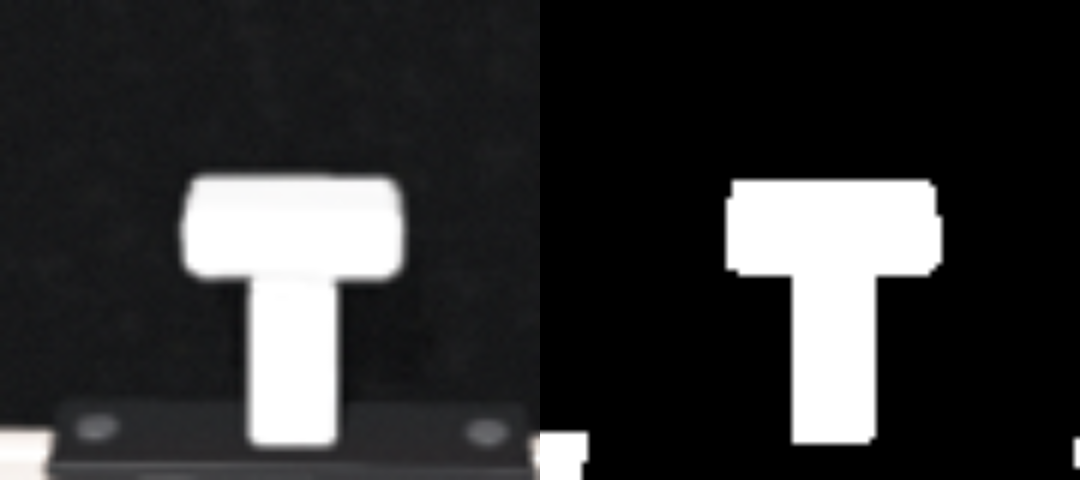

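```bash
python3 - <<'E'
from h import *
A=load('w1');B=load('w2');T=load('top0')
print('back-edge mid',tri([A,B],[[258.9,267.6],[277.6,237.4]]))
L,rl=tri([A,B],[[242.6,264.5],[259.6,234]]);Rr,rr=tri([A,B],[[274.8,264.5],[295.4,234]]);print('L',L,rl,'R',Rr,rr,np.linalg.norm(L-Rr))
for n,C,uv in(('w1',A,[[242.6,264.5],[274.8,264.5],[258.9,267.6]]),('w2',B,[[259.6,234],[295.4,234],[277.6,237.4]])):
    P=plane(C,uv,.034);print(n,P.round(4),np.linalg.norm(P[0]-P[1]))
# base front-corner lid edges / neck axis for yaw in w2
print('neck axis', plane(B,[[277.5,240],[277.5,262]],.03).round(4))
# lid in w1 : rows of lid contour
f=A['f'];m=((f.min(2)>120)).astype('uint8')[285:385,185:335]
for r in range(300,380,10):
    x=np.where(f[r,185:335].min(1)>100)[0]; print(r,x.min()+185,x.max()+185, plane(A,[[x.min()+185,r],[x.max()+186,r]],.05)[:,:2].round(4).tolist())
E
```

```text
back-edge mid (array([0.53952292, 0.10951541, 0.03485531]), [np.float64(2.3540072465894266e-06), np.float64(2.3540072465825482e-06)])
L [0.53374703 0.0918785  0.03776581] [np.float64(0.00043594636603869706), np.float64(0.0004359463660386692)] R [0.53951639 0.12750067 0.02804888] [np.float64(0.00017261907354008878), np.float64(0.00017261907354011358)] 0.03737169590961794
w1 [[0.5353 0.0909 0.034 ]
 [0.5367 0.1279 0.034 ]
 [0.54   0.1094 0.034 ]] 0.03700069309527504
w2 [[0.5354 0.0919 0.034 ]
 [0.5371 0.1272 0.034 ]
 [0.5399 0.1095 0.034 ]] 0.035364315215648784
neck axis [[0.5443 0.1091 0.03  ]
 [0.5686 0.1079 0.03  ]]
300 195 321 [[0.5698, 0.0361], [0.575, 0.1802]]
310 192 323 [[0.5827, 0.0312], [0.5881, 0.1824]]
320 193 323 [[0.5961, 0.0308], [0.6014, 0.1824]]
330 194 322 [[0.6097, 0.0304], [0.615, 0.1812]]
340 194 321 [[0.6235, 0.0288], [0.6288, 0.18]]
350 195 321 [[0.6377, 0.0284], [0.643, 0.1799]]
360 196 320 [[0.6521, 0.0279], [0.6574, 0.1786]]
370 196 319 [[0.6669, 0.0263], [0.6721, 0.1774]]
```

Request:
carry_out --series '[[[-2,22,30],0.4],[[-2,23,30],0],[[0,0,30],0],[[0,0,30],0],[[0,0,15],0],[[0,0,0],0]]' --fingers 65

```text
clock: 2.42
position: [0.5346, 0.1196, 0.0688]
ee_rot: [0.004, 0.721, 0.692, 0.004]
contact_force: [-0.7, 0.2, -0.9]
width: 0.065
```

```bash
python3 -c "
from h import *
plan([.534,.1096,.008],86.9)"
```

```text
t 2.42 pos [0.5346 0.1196 0.0688] jaw 87.65 tilt 0.65 q6 -1.44 w 0.065 F [-0.7  0.2 -0.9]
turn 0.7 shift after turn [-10.1  -0.8  60.8] shift now [-10.1  -0.9  60.8]
```

Request:
carry_out --series '[[[-5,0,10],0.7],[[-5,-1,10],0],[[0,0,10],0],[[0,0,0],0]]'

```text
clock: 2.75
position: [0.5332, 0.113, 0.041]
ee_rot: [0.005, 0.724, 0.689, 0.006]
contact_force: [-0.5, 0.1, -0.0]
width: 0.0649
```

```bash
python3 -c "
from h import *
plan([.534,.1096,.008],86.9)"
```

```text
t 2.75 pos [0.5332 0.113  0.041 ] jaw 87.17 tilt 0.94 q6 -1.44 w 0.0649 F [-0.5  0.1 -0. ]
turn 0.3 shift after turn [-3.5  0.4 33. ] shift now [-3.5  0.4 33. ]
```

Request:
carry_out --series '[[[-2,0,11],0.3],[[-2,0,11],0],[[0,0,11],0],[[0,0,0],0]]'

```text
clock: 3.08
position: [0.5365, 0.1106, 0.0115]
ee_rot: [0.008, 0.726, 0.688, 0.01]
contact_force: [-0.2, 0.3, -0.3]
width: 0.065
```

Request:
carry_out --series '[[[0,0,0],0],[[0,0,0],0],[[0,0,0],0],[[0,0,0],0]]' --fingers 20 --squeeze 30

```text
clock: 3.42
position: [0.5379, 0.1107, 0.0147]
ee_rot: [0.009, 0.726, 0.688, 0.011]
contact_force: [-0.3, -0.3, -1.7]
width: 0.0351
```

```bash
python3 - <<'E'
from h import *
a=np.radians(-3.0)
s=manip.get_state();p=np.array(s['position']);print(p)
plan(p+[-.090*np.cos(a),-.090*np.sin(a),0],87)
E
```

```text
[0.53793401 0.1107376  0.01466412]
t 3.42 pos [0.5379 0.1107 0.0147] jaw 86.92 tilt 1.69 q6 -1.44 w 0.0351 F [-0.3 -0.3 -1.7]
turn -0.1 shift after turn [ -0.  -90.   -2.6] shift now [ -0.1 -90.   -2.6]
```

Request:
carry_out --series '[[[0,-10,0],0],[[0,-10,0],0],[[0,-10,0],0],[[0,-10,0],0]]'

```text
clock: 3.75
position: [0.4969, 0.1133, 0.0142]
ee_rot: [0.01, 0.726, 0.687, 0.013]
contact_force: [0.2, -0.4, -1.4]
width: 0.0352
```

```bash
python3 - <<'E'
from h import *
plan([.5379-.0899,.1107+.0047,.0135],87)
E
```

```text
t 3.75 pos [0.4969 0.1133 0.0142] jaw 86.87 tilt 1.88 q6 -1.43 w 0.0352 F [ 0.2 -0.4 -1.4]
turn -0.1 shift after turn [ -0.5 -49.   -0.9] shift now [ -0.6 -49.   -0.9]
```

Request:
carry_out --series '[[[0,-10,0],0],[[0,-10,0],0],[[0,-10,0],0],[[0,-8,0],0],[[0,-6,0],0],[[0,-5,0],0]]'

```text
clock: 4.25
position: [0.453, 0.1162, 0.0158]
ee_rot: [0.02, 0.725, 0.688, 0.023]
contact_force: [8.2, -3.0, -4.2]
width: 0.035
```

```bash
python3 - <<'E'
from h import *
plan([.5379-.0899,.1107+.0047,.0135],87)
E
```

```text
t 4.25 pos [0.453  0.1162 0.0158] jaw 87.05 tilt 3.42 q6 -1.41 w 0.035 F [ 8.2 -3.  -4.2]
turn 0.1 shift after turn [-1.1 -5.1  2. ] shift now [-1.1 -5.1  2. ]
```

Request:
carry_out --series '[[[0,1,0],0],[[0,0,0],0],[[0,0,0],0]]' --fingers 65

```text
clock: 4.5
position: [0.454, 0.1163, 0.017]
ee_rot: [0.02, 0.725, 0.688, 0.024]
contact_force: [-0.8, -0.1, -0.2]
width: 0.0649
```

Request:
carry_out --series '[[[0,0,-20],0],[[0,0,-30],0],[[0,0,-35],0],[[0,0,-35],0],[[0,0,-30],0],[[0,0,0],0]]'

```text
clock: 5.0
position: [0.4384, 0.116, 0.1692]
ee_rot: [0.014, 0.725, 0.688, 0.017]
contact_force: [0.4, 0.3, -0.4]
width: 0.065
```

```bash
python3 - <<'E'
from h import *
plan([.44,.11,.2],87)
C=cam('wrist');save(C,'w3');cv2.imwrite('pics/x.png',C['f'])
save(cam('top'),'top1');save(cam('scene'),'scene1')
E
```

```text
t 5.0 pos [0.4384 0.116  0.1692] jaw 87.02 tilt 2.56 q6 -1.41 w 0.065 F [ 0.4  0.3 -0.4]
turn 0.0 shift after turn [ -5.7   3.3 -30.7] shift now [ -5.7   3.3 -30.7]
```

View pics/w3.png

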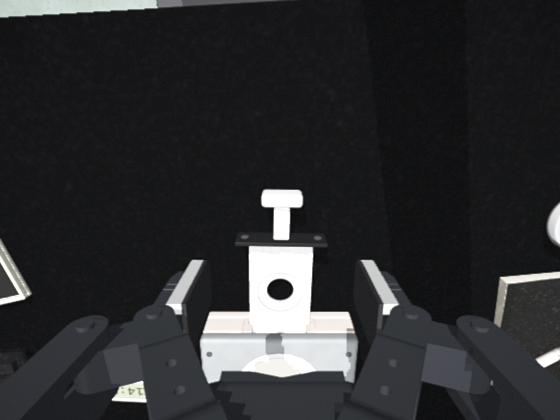

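View: slider fully out, bar at (282,199), cover at y≈240, seat with dark light hole at (280,289), empty, base front at y≈315. Second place for triangulating the seat (also straight up, before heading to the tray).

Request:
carry_out --series '[[[-15,-15,-25],0],[[-15,-15,-25],0],[[0,0,0],0],[[0,0,0],0]]'

```text
clock: 5.48
position: [0.3954, 0.0862, 0.2053]
ee_rot: [0.005, 0.725, 0.689, 0.005]
contact_force: [-1.5, -0.9, -1.2]
width: 0.0651
```

```bash
python3 - <<'E'
from h import *
B=cam('wrist');save(B,'w4');A=load('w3')
def hole(X,g):
    u=proj(X,[g])[0]; x0,y0=(u-22).astype(int); f=X['f'][y0:y0+44,x0:x0+44].max(2)
    f=cv2.resize(f,None,fx=4,fy=4,interpolation=cv2.INTER_CUBIC)
    cs,_=cv2.findContours((f<120).astype('uint8'),cv2.RETR_EXTERNAL,cv2.CHAIN_APPROX_NONE)
    c=min([c for c in cs if cv2.contourArea(c)>800],key=lambda c:np.linalg.norm(c.mean((0,1))-88))
    e=cv2.fitEllipse(c); q=(np.array(c[:,0],float)+.5)/4-.5+[x0,y0]
    return q,(np.array(e[0])+.5)/4-.5+[x0,y0],np.array(e[1])/4
g=plane(A,[[280,289]],.018)[0];print('g',g)
cs=[]
for X in(A,B):
    q,e,ax=hole(X,g); P=plane(X,q,.018)[:,:2].astype('float32'); (cc,ell,_)=cv2.fitEllipse(P); print('e',e.round(2),ax.round(1),'on plane',np.round(cc,4),np.round(ell,4)); cs.append(e)
print('tri',tri([A,B],cs))
# bar + neck
for n,X in(('w3',A),('w4',B)):
    f=X['f']; u=proj(X,[g-[.098,-.005,-.016]])[0].astype(int); print('bar pred',u)
    m=f[u[1]-25:u[1]+25,u[0]-35:u[0]+35].min(2)>190
    for i in range(0,50,3):
        x=np.where(m[i])[0]; print((i+u[1]-25,x.min()+u[0]-35,x.max()+u[0]-35) if len(x) else '-',end=' ')
    print()
plan([.4863,-.2936,.2],87)
E
```

```text
g [0.54652736 0.10982533 0.018     ]
e [279.65 289.  ] [20.8 25.6] on plane [0.5467 0.1095] [0.0242 0.0257]
e [308.23 309.18] [18.  22.3] on plane [0.5468 0.1093] [0.0238 0.0253]
tri (array([0.54719159, 0.1094021 , 0.01713592]), [np.float64(0.00010818258174721334), np.float64(0.00010818258174731097)])
bar pred [279 200]
- - - - - (np.int64(190), np.int64(264), np.int64(298)) (np.int64(193), np.int64(262), np.int64(300)) (np.int64(196), np.int64(262), np.int64(301)) (np.int64(199), np.int64(262), np.int64(302)) (np.int64(202), np.int64(262), np.int64(301)) (np.int64(205), np.int64(262), np.int64(301)) (np.int64(208), np.int64(274), np.int64(288)) (np.int64(211), np.int64(274), np.int64(288)) (np.int64(214), np.int64(274), np.int64(289)) (np.int64(217), np.int64(274), np.int64(289)) (np.int64(220), np.int64(274), np.int64(289)) (np.int64(223), np.int64(274), np.int64(289)) 
bar pred [312 234]
- - - - - (np.int64(224), np.int64(296), np.int64(327)) (np.int64(227), np.int64(296), np.int64(329)) (np.int64(230), np.int64(296), np.int64(331)) (np.int64(233), np.int64(296), np.int64(331)) (np.int64(236), np.int64(296), np.int64(330)) (np.int64(239), np.int64(306), np.int64(319)) (np.int64(242), np.int64(306), np.int64(319)) (np.int64(245), np.int64(306), np.int64(319)) (np.int64(248), np.int64(306), np.int64(319)) (np.int64(251), np.int64(305), np.int64(319)) (np.int64(254), np.int64(305), np.int64(318)) (np.int64(257), np.int64(305), np.int64(318)) 
t 5.53 pos [0.3953 0.0863 0.2052] jaw 87.08 tilt 0.79 q6 -1.48 w 0.0648 F [ 0.9  0.1 -0. ]
turn 0.1 shift after turn [-374.6  110.7    6.3] shift now [-374.7  110.2    6.3]
```

Request:
carry_out --series '[[[-37,8,0],0],[[-37,8,0],0],[[-37,8,0],0],[[-37,8,0],0],[[-37,8,0],0],[[-37,8,0],0],[[-37,8,0],0],[[-37,8,0],0],[[-37,8,0],0],[[-37,8,0],0]]'

```text
clock: 6.37
position: [0.459, -0.2884, 0.1806]
ee_rot: [-0.012, 0.718, 0.695, 0.004]
contact_force: [1.3, 0.5, 0.9]
width: 0.0653
```

Request:
carry_out --series '[[[0,0,0],0],[[0,0,0],0]]'

```text
clock: 6.53
position: [0.4607, -0.2963, 0.1746]
ee_rot: [-0.014, 0.721, 0.693, 0.003]
contact_force: [-0.3, 1.6, 0.5]
width: 0.065
```

```bash
python3 - <<'E'
from h import *
plan([.376,-.2936,.169],87)
E
```

```text
t 6.53 pos [ 0.4607 -0.2963  0.1746] jaw 87.76 tilt 1.61 q6 -2.24 w 0.065 F [-0.3  1.6  0.5]
turn 0.8 shift after turn [ -1.8 -84.6   6.9] shift now [ -0.7 -84.7   6.9]
```

Request:
carry_out --series '[[[0,-28,0],0.8],[[0,-28,1],0],[[0,-27,1],0],[[0,0,0],0],[[0,0,0],0]]'

```text
clock: 6.95
position: [0.3754, -0.2872, 0.164]
ee_rot: [-0.022, 0.725, 0.689, 0.003]
contact_force: [0.6, 0.4, -0.3]
width: 0.0649
```

```bash
cat >> h.py <<'E'
def circ(X,g,z,half=30,th=110):
    u=proj(X,[g])[0]; x0,y0=(u-half).astype(int); f=X['f'][y0:y0+2*half,x0:x0+2*half].max(2)
    f=cv2.resize(f,None,fx=4,fy=4,interpolation=cv2.INTER_CUBIC)
    cs,_=cv2.findContours((f>th).astype('uint8'),cv2.RETR_EXTERNAL,cv2.CHAIN_APPROX_NONE)
    c=min([c for c in cs if cv2.contourArea(c)>1500],key=lambda c:np.linalg.norm(c.mean((0,1))-4*half))
    q=(c[:,0].astype(float)+.5)/4-.5+[x0,y0]
    e=cv2.fitEllipse(q.astype('float32')); P=plane(X,q,z)[:,:2].astype('float32'); E=cv2.fitEllipse(P)
    return np.array(e[0]),np.array(e[1]),np.array(E[0]),np.array(E[1]),q
E
python3 - <<'E'
from h import *
plan([.376,-.2936,.169],87)
X=cam('wrist');save(X,'w5')
for g in ([.484,-.294,.018],[.475,-.218,.018],[.513,-.376,.018]):
    try:
        r=circ(X,g,.0175); print([a.round(4) for a in r[:4]], r[4].min(0),r[4].max(0))
    except Exception as e: print(e)
E
```

```text
t 6.95 pos [ 0.3754 -0.2872  0.164 ] jaw 87.09 tilt 2.52 q6 -2.33 w 0.0649 F [ 0.6  0.4 -0.3]
turn 0.1 shift after turn [-6.2  0.8 -5.2] shift now [-6.2  0.8 -5.2]
[array([275.5249, 307.1823]), array([43.0187, 43.2996]), array([ 0.4859, -0.2933]), array([0.0421, 0.0477])] [254.125 285.375] [296.875 328.625]
[array([346.2861, 293.3211]), array([20.8184, 39.2993]), array([ 0.4756, -0.2237]), array([0.0203, 0.043 ])] [335.125 275.375] [356.875 311.375]
[array([207.7098, 339.1246]), array([24.2397, 46.763 ]), array([ 0.5169, -0.3629]), array([0.024 , 0.0541])] [193.125 314.125] [220.625 360.875]
```

View pics/w5.png

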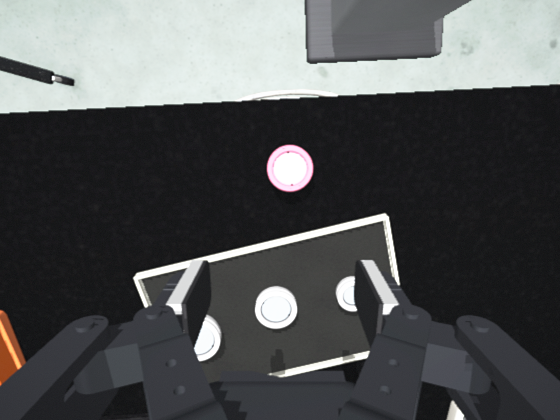

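View: 40 mm filter centred in front of the fingers at (276,308), 48 mm at (205,340) and 32 mm at (350,293) partly behind the fingers; pink decoy at (290,168). Moving in for a second place.

Request:
carry_out --series '[[[-3,18,5],0],[[-3,18,5],0],[[0,18,5],0],[[0,0,0],0],[[0,0,0],0]]'

```text
clock: 7.42
position: [0.4338, -0.2916, 0.1445]
ee_rot: [-0.023, 0.723, 0.691, 0.003]
contact_force: [-0.1, 0.1, 0.1]
width: 0.0647
```

```bash
python3 - <<'E'
from h import *
B=cam('wrist');save(B,'w6');A=load('w5');T=load('top0')
F=[];Mn=[]
for n,X in (('w5',A),('w6',B)):
    q=circ(X,[.485,-.2935,.018],.02,36)[4]; P=plane(X,q,.02)
    yl,yr=P[:,1].min(),P[:,1].max(); far=P[:,0].max()
    print(n,'y',yl,yr,(yl+yr)/2,'w',yr-yl,'x from far',far-.02,'near',P[:,0].min())
    i=P[:,0].argmax(); b=q[q[:,1]>q[:,1].max()-.3].mean(0); F.append(b)
    # glass/inner ring: bright ellipse inside
print('far edge tri',tri([A,B],F))
r=circ(T,[.485,-.2935,.018],.02,12,90);print('top',r[2],r[3])
plan([.4855,-.2935,.012],87)
E
```

```text
w5 y -0.3142102422453253 -0.2725203827185722 -0.29336531248194875 w 0.04168985952675308 x from far 0.48782011812486925 near 0.46041068388007855
w6 y -0.3142024675063044 -0.272452022672252 -0.2933272450892782 w 0.04175044483405238 x from far 0.48773335656602845 near 0.46276167927691914
far edge tri (array([ 0.50721047, -0.29483542,  0.0204775 ]), [np.float64(0.00010459955895190888), np.float64(0.00010459955895192677)])
top [ 0.48638391 -0.29369548] [0.04355721 0.04508045]
t 7.47 pos [ 0.4338 -0.2916  0.1444] jaw 87.37 tilt 2.68 q6 -2.26 w 0.0649 F [ 0.6  1.  -0. ]
turn 0.4 shift after turn [ -4.1  55.4 130.8] shift now [ -4.4  55.4 130.8]
```

Request:
carry_out --series '[[[-2,19,28],0.4],[[-2,19,28],0],[[0,18,20],0],[[0,0,15],0],[[0,0,0],0]]' --fingers 60

```text
clock: 7.88
position: [0.489, -0.2951, 0.0515]
ee_rot: [-0.02, 0.725, 0.689, 0.003]
contact_force: [-0.7, 0.8, 0.2]
width: 0.0602
```

```bash
python3 - <<'E'
from h import *
plan([.4870,-.2934,.012],87)
E
```

```text
t 7.88 pos [ 0.489  -0.2951  0.0515] jaw 87.04 tilt 2.37 q6 -2.2 w 0.0602 F [-0.7  0.8  0.2]
turn 0.0 shift after turn [ 0.3 -1.1 39.6] shift now [ 0.3 -1.1 39.6]
```

Request:
carry_out --series '[[[0,-1,13],0],[[0,0,13],0],[[0,0,10],0],[[0,0,0],0]]'

```text
clock: 8.22
position: [0.4865, -0.2939, 0.0169]
ee_rot: [-0.02, 0.725, 0.689, 0.003]
contact_force: [-0.6, -0.4, -0.0]
width: 0.06
```

```bash
python3 - <<'E'
from h import *
plan([.4870,-.2934,.012],87)
E
```

```text
t 8.22 pos [ 0.4865 -0.2939  0.0169] jaw 87.07 tilt 2.28 q6 -2.2 w 0.06 F [-0.6 -0.4 -0. ]
turn 0.1 shift after turn [0.4 0.6 4.9] shift now [0.4 0.6 4.9]
```

Request:
carry_out --series '[[[0,0.5,5],0],[[0,0,1],0]]'

```text
clock: 8.38
position: [0.4868, -0.2941, 0.0121]
ee_rot: [-0.019, 0.725, 0.689, 0.003]
contact_force: [0.2, 0.1, -0.2]
width: 0.0598
```

Request:
carry_out --series '[[[0,0,0.5],0],[[0,0,0],0],[[0,0,0],0],[[0,0,0],0]]' --fingers 30 --squeeze 25

```text
clock: 8.72
position: [0.4878, -0.2953, 0.014]
ee_rot: [-0.017, 0.725, 0.689, 0.003]
contact_force: [0.5, 0.5, -0.8]
width: 0.038
```

```bash
python3 - <<'E'
from h import *
plan([.4870,-.2934,.012],87)
E
```

```text
t 8.72 pos [ 0.4878 -0.2953  0.014 ] jaw 87.05 tilt 1.96 q6 -2.2 w 0.038 F [ 0.5  0.5 -0.8]
turn 0.0 shift after turn [ 1.8 -0.8  2. ] shift now [ 1.8 -0.8  2. ]
```

Request:
carry_out --series '[[[0,0,-4],0],[[0,0,-8],0],[[0,0,-12],0],[[0,0,-15],0],[[0,0,-15],0],[[0,0,-15],0],[[0,0,-15],0],[[0,0,-15],0],[[0,0,-5],0],[[0,0,0],0]]'

```text
clock: 9.55
position: [0.4903, -0.2986, 0.1283]
ee_rot: [-0.015, 0.725, 0.689, 0.003]
contact_force: [0.9, 0.1, -0.1]
width: 0.0385
```

```bash
python3 - <<'E'
from h import *
plan([.5478,.1094,.12],87)
C=cam('wrist');save(C,'w7');cv2.imwrite('pics/w7c.png',cv2.resize(C['f'][200:420,130:430],None,fx=2.4,fy=2.4))
E
```

```text
t 9.55 pos [ 0.4903 -0.2986  0.1283] jaw 87.06 tilt 1.79 q6 -2.2 w 0.0385 F [ 0.9  0.1 -0.1]
turn 0.1 shift after turn [410.1  36.4  18.2] shift now [410.1  36.9  18.2]
```

View pics/w7c.png

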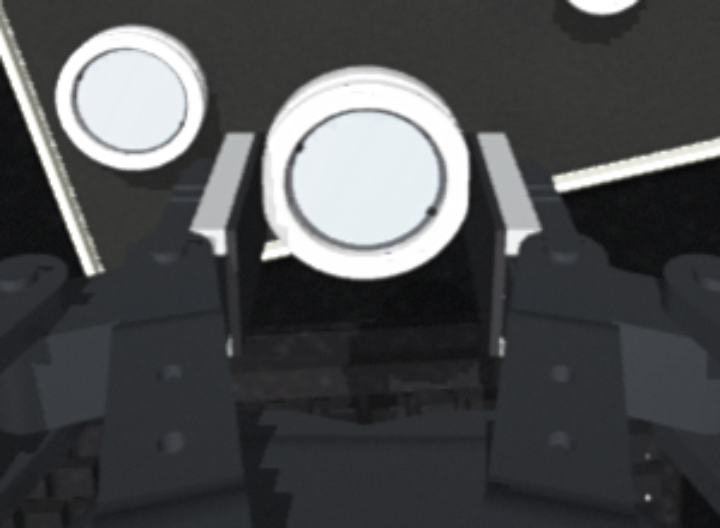

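Held filter centred between the pads, crop (366,175), level-looking; the 48 mm one remains at upper left, the 32 mm at upper right. Now its offset from the TCP, and travel.

```bash
cat >> h.py <<'E'
def held(X,tcp,M,h=.006,th=110):
    g=tcp+np.array([0,0,h]); q=circ(X,g,g[2],50,th)[4]; P=plane(X,q,g[2]); L=(P-tcp)@M
    print('tool x',L[:,0].min().round(4),L[:,0].max().round(4),'mid',(L[:,0].min()/2+L[:,0].max()/2).round(4),'tool y far',L[:,1].max().round(4),'near',L[:,1].min().round(4))
E
python3 - <<'E'
from h import *
s=manip.get_state();X=load('w7')
M=Rq(s['ee_rot']);tcp=np.array(s['position'])
# flatten M to yaw only
yaw=np.arctan2(M[1,0],M[0,0]);Mf=np.array([[np.cos(yaw),np.sin(yaw),0],[np.sin(yaw),-np.cos(yaw),0],[0,0,-1]])
for th in(110,170,200): held(X,tcp,Mf,.006,th)
E
```

```text
tool x -0.0199 0.0201 mid 0.0001 tool y far 0.0208 near -0.0235
tool x -0.0198 0.0199 mid 0.0 tool y far 0.0206 near -0.0231
tool x -0.0197 0.0198 mid 0.0001 tool y far 0.0204 near -0.0229
```

Request:
carry_out --series '[[[36,3,-3],0],[[36,3,0],0],[[36,3,0],0],[[36,3,0],0],[[36,3,0],0],[[36,3,0],0],[[36,3,0],0],[[36,3,0],0],[[36,3,0],0],[[36,3,0],0]]'

```text
clock: 10.43
position: [0.5364, 0.0661, 0.1299]
ee_rot: [-0.019, 0.73, 0.683, -0.002]
contact_force: [0.3, -0.1, 0.0]
width: 0.038
```

Request:
carry_out --series '[[[20,0,0],0],[[10,0,0],0],[[0,0,0],0],[[0,0,0],0]]'

```text
clock: 10.77
position: [0.536, 0.1045, 0.1271]
ee_rot: [-0.022, 0.727, 0.687, -0.003]
contact_force: [0.7, 0.2, -0.5]
width: 0.0378
```

```bash
python3 - <<'E'
from h import *
plan([.5478,.1094,.08],87)
E
```

```text
t 10.77 pos [0.536  0.1045 0.1271] jaw 86.74 tilt 2.57 q6 -1.48 w 0.0378 F [ 0.7  0.2 -0.5]
turn -0.3 shift after turn [ 4.3 13.2 46.8] shift now [ 4.4 13.2 46.8]
```

```bash
python3 - <<'E'
from h import *
X=cam('wrist');save(X,'w8')
for n in('w3','w4','w8'):
    X=load(n); g=np.array([.5475,.1094,.018]); u=proj(X,[g])[0]; x0,y0=(u-26).astype(int); f=X['f'][y0:y0+52,x0:x0+52].max(2)
    f=cv2.resize(f,None,fx=4,fy=4,interpolation=cv2.INTER_CUBIC)
    cs,_=cv2.findContours((f<130).astype('uint8'),cv2.RETR_EXTERNAL,cv2.CHAIN_APPROX_NONE)
    c=min([c for c in cs if cv2.contourArea(c)>800],key=lambda c:np.linalg.norm(c.mean((0,1))-104))
    q=(c[:,0].astype(float)+.5)/4-.5+[x0,y0]
    P=plane(X,q,.018);Q=plane(X,q,.014)
    print(n,u.round(1),'near+14:',P[:,0].min()+.014,'far(z14)-14:',Q[:,0].max()-.014,'y',P[:,1].min(),P[:,1].max(),(P[:,1].min()+P[:,1].max())/2)
A=load('w3')
I=X['f'];cv2.imwrite('pics/w8c.png',cv2.resize(I[180:400,130:430],None,fx=2.4,fy=2.4))
E
```

```text
w3 [279.6 289.9] near+14: 0.5484614249158212 far(z14)-14: 0.54776439135023 y 0.09653539709143465 0.12251001831310203 0.10952270770226834
w4 [308.3 309.8] near+14: 0.5485317208165563 far(z14)-14: 0.5476958886011857 y 0.09637374985451688 0.1220231285220055 0.10919843918826119
w8 [284.7 223.5] near+14: 0.5482149015949945 far(z14)-14: 0.5419887211399838 y 0.09585601807454398 0.12287583941957436 0.10936592874705917
```

View pics/w8c.png

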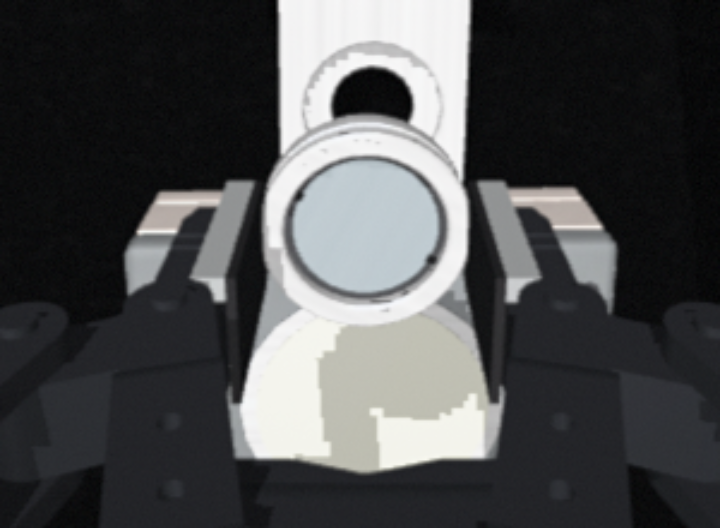

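The held filter sits at crop (366,225), with the empty seat and its hole directly behind it at (372,105). Seat from three views: (0.548, 0.1094), height 17–18 mm. Descending.

Request:
carry_out --series '[[[2,6,20],-0.3],[[2,6,20],0],[[0,0,20],0],[[0,0,15],0],[[0,0,0],0],[[0,0,0],0]]'

```text
clock: 11.32
position: [0.5473, 0.099, 0.0498]
ee_rot: [-0.02, 0.729, 0.685, -0.004]
contact_force: [0.6, -0.4, 0.8]
width: 0.0382
```

```bash
python3 - <<'E'
from h import *
plan([.5477,.1094,.027],87)
E
```

```text
t 11.32 pos [0.5473 0.099  0.0498] jaw 86.4 tilt 2.34 q6 -1.49 w 0.0382 F [ 0.6 -0.4  0.8]
turn -0.6 shift after turn [ 9.9  0.6 23. ] shift now [ 9.9  0.5 23. ]
```

Request:
carry_out --series '[[[5,0.5,3],-0.6],[[5,0,3],0],[[0,0,0],0]]'

```text
clock: 11.57
position: [0.5496, 0.1071, 0.0455]
ee_rot: [-0.019, 0.726, 0.687, -0.003]
contact_force: [0.2, -0.2, -0.4]
width: 0.0386
```

```bash
python3 - <<'E'
from h import *
plan([.5477,.1094,.027],87)
E
```

```text
t 11.57 pos [0.5496 0.1071 0.0455] jaw 86.82 tilt 2.21 q6 -1.48 w 0.0386 F [ 0.2 -0.2 -0.4]
turn -0.2 shift after turn [ 1.8 -1.5 18.6] shift now [ 1.8 -1.5 18.6]
```

Request:
carry_out --series '[[[1,-1,3],0],[[1,-1,3],0],[[0,0,3],0],[[0,0,0],0]]'

```text
clock: 11.9
position: [0.5488, 0.1104, 0.0381]
ee_rot: [-0.018, 0.726, 0.688, -0.001]
contact_force: [-1.1, -0.4, -0.4]
width: 0.0383
```

```bash
python3 - <<'E'
from h import *
plan([.5477,.1094,.027],87)
E
```

```text
t 11.9 pos [0.5488 0.1104 0.0381] jaw 86.91 tilt 2.01 q6 -1.48 w 0.0383 F [-1.1 -0.4 -0.4]
turn -0.1 shift after turn [-1.3 -0.7 11.1] shift now [-1.3 -0.7 11.1]
```

Request:
carry_out --series '[[[-1,-0.5,3],0],[[-0.5,-0.5,2.5],0],[[0,0,0],0]]'

```text
clock: 12.15
position: [0.5474, 0.1092, 0.0322]
ee_rot: [-0.017, 0.725, 0.688, -0.001]
contact_force: [-0.0, -0.0, -0.0]
width: 0.0386
```

```bash
python3 - <<'E'
from h import *
plan([.5477,.1094,.027],87)
E
```

```text
t 12.15 pos [0.5474 0.1092 0.0322] jaw 86.95 tilt 1.99 q6 -1.48 w 0.0386 F [-0. -0. -0.]
turn -0.0 shift after turn [0.1 0.4 5.2] shift now [0.1 0.4 5.2]
```

Request:
carry_out --series '[[[0,0.2,2.5],0],[[0,0.2,2],0],[[0,0,0.5],0]]'

```text
clock: 12.4
position: [0.5476, 0.1092, 0.0266]
ee_rot: [-0.017, 0.726, 0.688, -0.001]
contact_force: [-0.2, -0.1, 0.2]
width: 0.038
```

```bash
python3 - <<'E'
from h import *
plan([.5477,.1094,.027],87)
E
```

```text
t 12.4 pos [0.5476 0.1092 0.0266] jaw 86.94 tilt 2.0 q6 -1.48 w 0.038 F [-0.2 -0.1  0.2]
turn -0.1 shift after turn [ 0.2  0.  -0.4] shift now [ 0.2  0.  -0.4]
```

Request:
carry_out --series '[[[0,0,0.8],0],[[0,0,0.4],0]]'

```text
clock: 12.57
position: [0.5475, 0.1092, 0.0251]
ee_rot: [-0.018, 0.726, 0.688, -0.001]
contact_force: [-0.2, -0.1, 0.5]
width: 0.0378
```

```bash
python3 - <<'E'
from h import *
plan([.5477,.1094,.027],87)
X=cam('wrist');save(X,'w9');cv2.imwrite('pics/w9c.png',cv2.resize(X['f'][180:400,130:430],None,fx=2.4,fy=2.4))
E
```

```text
t 12.57 pos [0.5475 0.1092 0.0251] jaw 86.93 tilt 2.02 q6 -1.48 w 0.0378 F [-0.2 -0.1  0.5]
turn -0.1 shift after turn [ 0.3  0.1 -1.9] shift now [ 0.3  0.1 -1.9]
```

View pics/w9c.png

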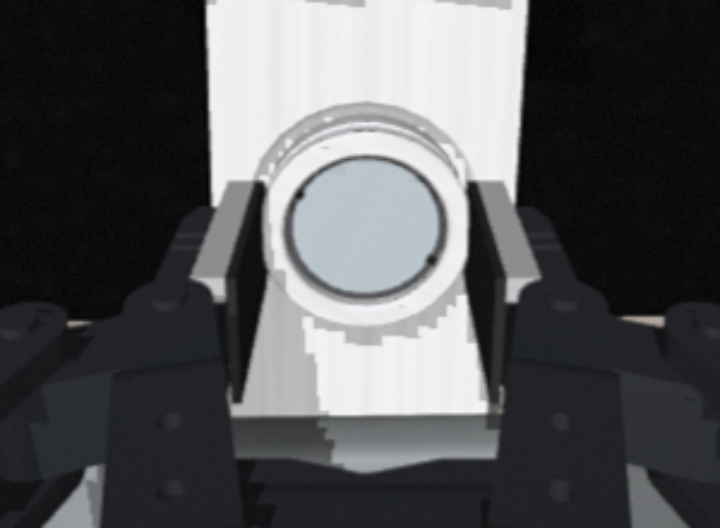

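Filter is in the seat's circle, rim gap even left/right. One small step more to feel the floor.

Request:
carry_out --series '[[[0,0,0.6],0],[[0,0,0.3],0]]'

```text
clock: 12.78
position: [0.5474, 0.1092, 0.0247]
ee_rot: [-0.018, 0.726, 0.688, -0.001]
contact_force: [-1.0, -0.3, 3.6]
width: 0.038
```

```bash
python3 - <<'E'
from h import *
plan([.5477,.1094,.027],87)
E
```

```text
t 12.78 pos [0.5474 0.1092 0.0247] jaw 86.94 tilt 2.02 q6 -1.48 w 0.038 F [-1.  -0.3  3.6]
turn -0.1 shift after turn [ 0.3  0.3 -2.3] shift now [ 0.3  0.3 -2.3]
```

Contact (3.6 N up). Releasing.

Request:
carry_out --series '[[[0,0,0],0],[[0,0,0],0],[[0,0,0],0]]' --fingers 54

```text
clock: 13.03
position: [0.5479, 0.1092, 0.0249]
ee_rot: [-0.017, 0.726, 0.688, -0.001]
contact_force: [0.7, -0.5, 0.6]
width: 0.0536
```

Request:
carry_out --series '[[[0,0,-5],0],[[0,0,-10],0],[[0,0,-20],0],[[0,0,-30],0],[[0,-25,-30],0],[[0,-30,-25],0],[[0,-30,0],0],[[0,-10,0],0],[[0,0,0],0],[[0,0,0],0]]'

```text
clock: 13.87
position: [0.4564, 0.1112, 0.1585]
ee_rot: [-0.015, 0.726, 0.688, 0.002]
contact_force: [0.3, 0.2, 0.3]
width: 0.054
```

```bash
python3 - <<'E'
from h import *
plan([.5477,.1094,.027],87)
X=cam('wrist');save(X,'w10');save(cam('top'),'top2');save(cam('scene'),'scene2')
u=proj(X,[[.548,.1094,.033]])[0].astype(int);print(u)
c=X['f'][max(0,u[1]-75):u[1]+75,max(0,u[0]-100):u[0]+100]
cv2.imwrite('pics/w10c.png',cv2.resize(c,None,fx=4,fy=4,interpolation=cv2.INTER_CUBIC))
E
```

```text
t 13.87 pos [0.4564 0.1112 0.1585] jaw 86.91 tilt 1.68 q6 -1.46 w 0.054 F [0.3 0.2 0.3]
turn -0.1 shift after turn [-1.000e-01  9.360e+01  1.299e+02] shift now [  0.   93.6 129.9]
[281 299]
```

View pics/w10c.png

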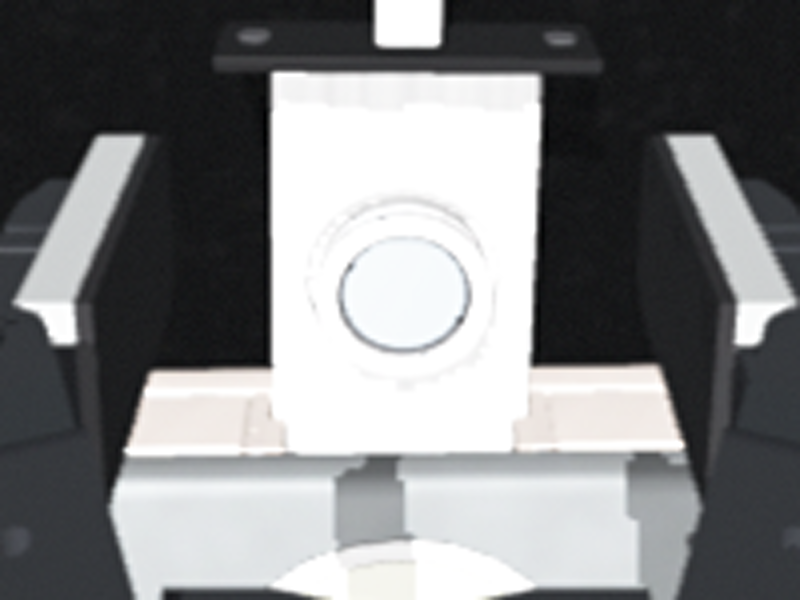

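Filter in the seat: glass at crop (405,295), rim concentric with seat ring, slider still out. Numeric check from two views follows.

Request:
carry_out --series '[[[-12,-12,-25],0],[[-12,-12,-25],0],[[0,0,-25],0],[[0,0,0],0],[[0,0,0],0]]'

```text
clock: 14.43
position: [0.4371, 0.0849, 0.2304]
ee_rot: [-0.018, 0.726, 0.687, -0.002]
contact_force: [-0.5, 0.4, -0.4]
width: 0.054
```

```bash
python3 - <<'E'
from h import *
save(cam('wrist'),'w11')
def glass(X,g):
    u=proj(X,[g])[0]; x0,y0=(u-22).astype(int); f=cv2.resize(X['f'][y0:y0+44,x0:x0+44],None,fx=6,fy=6,interpolation=cv2.INTER_CUBIC).min(2)
    lvl=int(np.median(f[126:138,126:138])); m=(f<lvl+8).astype('uint8')
    n,l,st,_=cv2.connectedComponentsWithStats(m); k=l[132,132]
    c=max(cv2.findContours((l==k).astype('uint8'),cv2.RETR_EXTERNAL,cv2.CHAIN_APPROX_NONE)[0],key=cv2.contourArea)
    c=cv2.convexHull(c); e=cv2.fitEllipse(c); return (np.array(e[0])+.5)/6-.5+[x0,y0],np.array(e[1])/6,lvl,c[:,0]/6+[x0,y0]
for ns,g in((('w5','w6'),[.487,-.2934,.02]),(('w10','w11'),[.548,.1094,.033])):
    Xs=[load(n) for n in ns]; r=[glass(X,g) for X in Xs]
    print(ns,[(a[0].round(2),a[1].round(2),a[2]) for a in r]); print(tri(Xs,[a[0] for a in r]))
    for X,a in zip(Xs,r):
        P=plane(X,a[3],g[2]); E=cv2.fitEllipse(P[:,:2].astype('float32')); print('  plane',g[2],np.round(E[0],4),np.round(E[1],4))
# bar back edge compare
for n in('w3','w10'):
    X=load(n); u=proj(X,[[.4558,.1145,.034]])[0]; x0=int(u[0]-18);y0=int(u[1]-20)
    col=X['f'][y0:y0+50,x0:x0+36].min(2)>190; w=col.sum(1); rows=np.where(w>25)[0]; mid=[np.where(col[rows[-1]])[0].mean()+x0,rows[-1]+.5+y0]
    print(n,u.round(1),'back edge',plane(X,[mid],.034).round(4))
T=load('top2')
for g in([.4765,-.217,.02],[.5138,-.3752,.02]): r=circ(T,g,.02,12,90);print('top',r[2].round(4))
print(manip.get_state()['contact_force'].round(1),manip.get_state()['clock'])
E
```

```text
Traceback (most recent call last):
cv2.error: OpenCV(4.12.0) /io/opencv/modules/imgproc/src/shapedescr.cpp:361: error: (-201:Incorrect size of input array) There should be at least 5 points to fit the ellipse in function 'fitEllipseNoDirect'
```

```bash
python3 - <<'E'
from h import *
def glass(X,g):
    u=proj(X,[g])[0]; x0,y0=(u-20).astype(int); F=cv2.resize(X['f'][y0:y0+40,x0:x0+40],None,fx=6,fy=6,interpolation=cv2.INTER_CUBIC)
    f=cv2.GaussianBlur(F[:,:,2],(0,0),3).astype(int); c0=np.median(f[110:130,110:130])
    m=(f<(c0+f.max())/2).astype('uint8')
    l=cv2.connectedComponents(m)[1]; k=l[120,120]
    c=max(cv2.findContours((l==k).astype('uint8'),cv2.RETR_EXTERNAL,cv2.CHAIN_APPROX_NONE)[0],key=cv2.contourArea)
    e=cv2.fitEllipse(c); return (np.array(e[0])+.5)/6-.5+[x0,y0],np.array(e[1])/6,(c0,f.max()),c[:,0]/6+[x0,y0]
for ns,g in((('w5','w6'),[.487,-.2934,.02]),(('w10','w11'),[.548,.1094,.033])):
  try:
    Xs=[load(n) for n in ns]; r=[glass(X,g) for X in Xs]
    print(ns,[(a[0].round(2),a[1].round(2),a[2]) for a in r]); print(tri(Xs,[a[0] for a in r]))
    for X,a in zip(Xs,r):
        P=plane(X,a[3],g[2]); E=cv2.fitEllipse(P[:,:2].astype('float32')); print('  plane',g[2],np.round(E[0],4),np.round(E[1],4))
  except Exception as e: print(ns,e)
for n in('w3','w10'):
    X=load(n); u=proj(X,[[.4558,.1145,.034]])[0]; x0=int(u[0]-18);y0=int(u[1]-20)
    col=X['f'][y0:y0+50,x0:x0+36].min(2)>190; w=col.sum(1); rows=np.where(w>25)[0]; mid=[np.where(col[rows[-1]])[0].mean()+x0,rows[-1]+.5+y0]
    print(n,u.round(1),'back edge',plane(X,[mid],.034).round(4))
T=load('top2')
for g in([.4765,-.217,.02],[.5138,-.3752,.02]): r=circ(T,g,.02,12,90);print('top',r[2].round(4))
s=manip.get_state();print(s['contact_force'].round(1),s['clock'])
E
```

```text
('w5', 'w6') [(array([275.56, 309.31]), array([28.24, 33.34]), (np.float64(251.0), np.int64(255))), (array([276.52, 262.41]), array([33.74, 37.24]), (np.float64(252.0), np.int64(255)))]
(array([ 0.48631746, -0.29339062,  0.01981781]), [np.float64(3.0282208765622315e-05), np.float64(3.0282208765488755e-05)])
  plane 0.02 [ 0.4869 -0.293 ] [0.0311 0.0324]
  plane 0.02 [ 0.4869 -0.2931] [0.0318 0.0324]
('w10', 'w11') [(array([281.59, 297.54]), array([31.49, 35.58]), (np.float64(248.0), np.int64(255))), (array([304.87, 280.  ]), array([25.96, 28.72]), (np.float64(244.0), np.int64(255)))]
(array([0.5475754 , 0.1097182 , 0.03007046]), [np.float64(0.00014294902779172944), np.float64(0.00014294902779165409)])
  plane 0.033 [0.5464 0.11  ] [0.032  0.0322]
  plane 0.033 [0.5469 0.1101] [0.0322 0.0323]
w3 [279.7 208.9] back edge [[0.4536 0.1149 0.034 ]]
w10 [281.5 201.3] back edge [[0.4543 0.115  0.034 ]]
top [ 0.4765 -0.2174]
top [ 0.5141 -0.375 ]
[ 1.5 -0.1 -0.2] 14.4833
```

```bash
python3 -c "
from rig import manip
print(manip.sign_off())"
```

```text
the job is handed in; nothing more can be done
None
```

The slider is drawn out to its stop, and the 40 mm filter is in its seat, released. I handed the job in at 14.5 s; it reports no verdict.

**What I did:** I gripped the pull bar across its width and drew it out until it met resistance (8 N). I picked the middle filter, lowered it until it touched the seat floor (3.6 N), opened the fingers and withdrew.

**Last checks:**
- **Slider:** the bar has travelled about 85.5 mm, on top of the few millimetres it already stood out. It shifted less than 1 mm between the release of the bar and the end. I did not measure its level separately at the end. It only looked level in the picture.
- **Filter centring:** its glass is about 1 mm from the seat's axis, by two wrist views.
- **Filter flatness:** its rim shows as round to within 1%, so it lies flat.
- **Other filters:** both are within 0.5 mm of where they were.
- **Robot:** it touches nothing; the force reading is near zero.
- **Dish, timer and forceps:** the arm worked clear of them, but I did not measure them again.

**One disagreement:** the two-view height of the glass came out at 30 mm, where about 33 mm was expected from its height in the tray. That is near the precision of those views. A filter caught on the rim would stand at about 38 mm, so together with the felt contact I take it as fully home.

The tool also leaned 2–3.4° during the moves, which this interface gave no way to correct.

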